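# Park the spring plunger and draw out the bar tray

### The job

The sliding tray on the worktop is locked by a spring plunger: pull its bar knob straight up, twist it clockwise (seen from above) until you feel the stop, and let it down into its rest notch so that it stays retracted by itself when you let go. Then draw the tray by its pull bar all the way out to its end stop. Do not force the plunger, lift it clear before twisting and turn gently, and leave the other things standing where they are, those in the tray upright.

Things in the scene. Friction and masses are not known exactly. Their poses are not given: they have to be found in the camera images.
- station: Fixed low base of the tray: dark wooden board 144 x 315 x 12 mm with two metal rails and, at its +y end, a steel bracket with the plunger lock, whose vertical axis stands at x = 0, y = +100 mm. Origin on the worktop, under the board; x along its short side, y along its long side, z up. Highest metal of the station round the lock: 70 mm above the worktop.
- lock_collar (a point): Centre of the castellated metal collar on the bracket, 58 mm above the worktop (height of its rim), 26 mm outer radius; axes as the station's. At start the cross-pin lies in its deep slot and cannot turn; 16.5 mm up it clears the rim. Anticlockwise a tall wall blocks it.
- lock_bracket (a point): Point on the bracket under the collar, 36 mm above the worktop. Clockwise from the slot the collar has a rest notch 12 mm above the start height and right behind it a stop wall that the lifted pin cannot pass: a pin against the stop is over the notch and drops in. Clockwise turn from start to stop differs from piece to piece: 47 to 82 degrees. Forced: over 45 N on the pin (about 0.45 N m of twist).
- knob: Turning bar knob of the plunger, black, 14 x 44 x 30 mm (x, y, z), one piece with the steel shaft and the cross-pin (6 mm thick, 25 mm to either side). Origin at the centre of the bar; x across its 14 mm thickness, y along the bar and along the cross-pin, z up. Down at start it stands 94 mm above the worktop at its centre (bar from 79 to 109 mm), its y along the station's y within 3 degrees. It is not blocked above.
- plunger (a joint): Lift of the plunger in m: 0 down and locking the tray, 0.012 resting in the notch, 0.016 and more on or over the rim, 0.022 highest. A spring pulls it down with about 7 N at 0, 10 N at 0.012 and 13 N at 0.022.
- tray_handle (a point): Centre of the tray's pull bar, a round steel bar 12 mm thick and 60 mm long between two posts, lying along the station's x, 70 mm above the worktop and 26 mm above the tray's 44 mm high rim. Axes as the station's. The tray is a wooden box 112 x 130 mm; it slides along the station's -y.
- tray (a joint): How far the tray is drawn out in m along the station's -y: 0 locked, 0.09 at its end stop. It slides with about 1.5 N of friction and stays where it is left. Its tongue can be drawn past the plunger once that is up 9 mm or more.
- shot_glass: Shot glass 48 x 61 mm, loose in the tray. Origin under its foot, z up.
- stopper: Wine stopper 41 x 56 mm standing on its cap, loose in the tray. Origin at its underside, z up.
- silver_stopper: Bar ornament with black foot and silver top, 55 mm wide and 162 mm high, loose behind the station. Origin at its underside, z up.
- jigger: Steel double jigger, 47 mm wide, 94 mm high, loose behind the station. Origin at its underside, z up.
- cup: White espresso cup, 58 x 87 x 56 mm, loose beyond the station's -y end. Origin at its underside, z up.
- matchbox: Matchbox 36 x 56 x 16 mm, loose behind the lock. Origin at its underside, z up.
Mind the look-alikes: they are no part of the job. Leave any green or red look-alike of the matchbox alone.

How it is judged (in metres and radians):
On the way, in this order (a step that is already met when the one before it is completed fails the run):
1. the plunger rests retracted in its notch, let go, with the tray still in (value of joint plunger between 0.0102 and 0.0138 m and contact force between the fingers and knob below 0.1 N and value of joint tray below 0.015 m), for 0.3 s.
2. the tray is drawn out to its end stop, the plunger still in its notch (value of joint plunger between 0.0102 and 0.0138 m and value of joint tray above 0.083 m), for 0.2 s.
At the end, for the whole second after the job is handed in: The plunger rests in its notch by itself (lift 10.2 to 13.8 mm), the tray stands still drawn out by more than 83 of its 90 mm, and all bystanders stand upright (within 0.3 rad) (all of step 2 and velocity of joint tray between -0.01 and 0.01 m/s and contact force between the fingers and knob below 0.1 N and angle between each of silver_stopper, jigger, cup, matchbox, shot_glass, stopper's own z axis and vertical below 0.3 rad); the robot touches nothing.
It fails at once if the plunger is forced: more than 45 N between the knob with its shaft and cross-pin and the station (its collar, stop or the tray's tongue) (contact force between knob and station above 45 N).
It fails at once if a bystander is displaced by more than 30 mm or tipped (those in the tray: tipped) (distance of any of silver_stopper, jigger, cup, matchbox from where it was at the start of the episode above 0.03 m or angle between any of silver_stopper, jigger, cup, matchbox, shot_glass, stopper's own z axis and vertical above 0.5 rad).
It also fails if it takes over 69 s, if anything falls off the work surface, if the arm or the gripper's body presses on something with over 40 N, if the wrist force passes 120 N, or if a joint passes its speed limit or range.

### The arm

A 7-joint arm with a two-finger parallel gripper is mounted at the origin on a cart in front of the work surface, level with it; the furniture and walls round the work are solid. World frame = base frame: x ahead of the robot, y to its left, z up, the work surface at z = 0. Lengths are in mm, angles in rad, forces in N, time in s.
With the tool pointing down it reaches from about 400 to 900 mm from the base axis. Payload 5.6 kg.
Tool frame: the origin (TCP) lies midway between the tips of the shut fingers; the grasp point (between the pads) lies 19 mm behind it; z points along the fingers, y is the line along which they close (so a half turn about z gives the same grasp; the last joint's range is limited). The gripper opens to 92 mm and grips with 3 to 60 N. Pads are 20 mm wide; open, the fingers measure 128 mm over their backs; the gripper's body (75 mm by 189 mm) begins 69 mm behind the grasp point.
Start: joints at [1.076, 0.468, -0.012, 1.603, 0.006, 1.071, -0.056], TCP at [283.742, -584.807, 214.592] pointing down, gripper open.
Joint ranges: [-2.53, 2.53], [-0.31, 2.02], [-1.57, 1.55], [0.28, 2.44], [-1.29, 4.43], [0.15, 1.84], [-2.92, 2.92]. Speed limits (rad/s): [2.57, 2.57, 3.14, 3.14, 3.14, 3.14, 3.14].

### API

Orientations are given as a unit quaternion [x, y, z, w].
In Python, from cell import ctrl gives the robot as it stands.
- The arm moves only by the tool step_arm, never from a script. Its argument "steps" is a list of rows, each a list of 4 numbers: the shift along the tool's x, y, z in cm, then the turn about the tool's z in degrees. In form: [[tx, ty, tz, spin], ...]. A call has 1 to 20 rows; each row shifts and turns the commanded pose from where the row before left it, along the tool's axes as they then stand; what a row does not reach is not made up. A row lasts 1/10 s, in which the tool goes at most 50 mm and 8.59 degrees, less where a joint would pass 70% of its speed; a pose out of reach is approached as far as the arm can. A call is refused whole if a number of a shift passes 5 or a number of a turn 8.59, either way. A call with a gripper value outside its range is refused whole. "fingers" is the opening, from 0 (shut) to 1 (fully open), set as the call begins (left out, the last holds). The fingers move at their own pace and stop on an object; the grip force is fixed at half the most. Time passes only in rows, so rows that do not move let the fingers close. It gives the time, the measured TCP pose, the force, the opening and the grip force at its end, in the units of the state.
- ctrl.sense(): the state, without advancing time (a new reading comes with each control period).
- ctrl.camera(name): name is "scene" or "top" or "wrist"; returns (picture, depth): 400x640x3 uint8, red, green, blue; 400x640 float32, mm along the optical axis (not along the pixel's ray), 0 where there is no reading.
- ctrl.get_calibration(name): a dict with "vfov" (degrees; the focal length in pixels is half the picture's height over the tangent of half this angle, whatever the lens; pixels are square), "cx", "cy" (the principal point, pixels), "rvec" (rotation vector, rad) and "tvec" (3), from world to camera coordinates, as OpenCV has them. Camera axes: x right, y down, z forward; pixel columns grow to the right and rows downward; lengths in mm; the calibration is good to about 2 mm. A picture is of the moment at which its call begins: read the wrist's pose just before it. get_calibration takes no time and is no camera call; for the wrist camera it gives the pose at the moment of the call.
- ctrl.finish_job(): hands the job in; it is judged then, once.
The state is a dict: "time_s": time; "qpos": joint angles; "joint_velocities": joint speeds; "tau": joint torques, N m; "eef_pos": TCP position; "tcp_rot": TCP orientation; "ft_force": force on the tool from outside, world axes, zero at the start; "wrist_torque": the same for the moment, N m; "opening": finger opening in mm; "grip_force": force on a finger pad.
Only numpy, scipy, OpenCV 4.12 (cv2) and the standard library are available. Lean on these libraries where they do the work, as an engineer would, in place of code of your own. Each camera call takes 0.05 s, during which the arm holds its last target. There are 200 camera calls.

## Working session

There is one attempt and no reset: what is moved stays moved. The work goes in short steps, Python scripts to look and compute and a tool call to move; the robot and the scene stay as the last step left them, time stands still between calls to the robot, and variables do not carry over. Pictures are saved under pics/ and viewed, at most 10 in all, crops included, and the job is handed in when it is done.

Besides the shell and the picture viewer there is one more tool, called after "Call:" in YAML: its name, and indented under it one key for each argument. step_arm: Moves the arm, as the interface text tells. Its arguments: {"type":"object","properties":{"steps":{"type":"array","items":{"type":"array","items":{"type":"number"}}},"fingers":{"type":"number"}},"required":["steps"]}

```bash
mkdir -p pics; ls
cat > h.py <<'E'
import numpy as np, cv2
from cell import ctrl
def cal(n):
    c=ctrl.get_calibration(n); f=200/np.tan(np.radians(c['vfov'])/2)
    K=np.array([[f,0,c['cx']],[0,f,c['cy']],[0,0,1]]); R=cv2.Rodrigues(np.array(c['rvec'],float))[0]
    return K,R,np.array(c['tvec'],float).ravel()
def ray(C,u,v,z):
    K,R,t=C; o=-R.T@t; d=R.T@np.linalg.solve(K,[u,v,1]); return o+d*(z-o[2])/d[2]
def pts(C,dep):
    K,R,t=C; v,u=np.mgrid[:400,:640]; z=dep.astype(float)
    p=np.stack([(u-K[0,2])/K[0,0]*z,(v-K[1,2])/K[1,1]*z,z],-1)
    return (p-t)@R
E
python3 - <<'E'
from h import *
for n in('scene','top'):
    C=cal(n); p,d=ctrl.camera(n); np.savez(n+'0.npz',p=p,d=d,K=C[0],R=C[1],t=C[2]); cv2.imwrite(f'pics/{n}0.png',p[...,::-1]); print(n,C[0][0,0],-C[1].T@C[2], ctrl.get_calibration(n))
print(ctrl.sense())
E
```

```text
pics
scene 437.48836536997686 [  33.88018064 -798.58185549  528.83886698] {'vfov': 49.13549495210191, 'cx': 320.06511194377657, 'cy': 198.32475546188638, 'rvec': array([ 1.96940157, -0.69158366,  0.43504602]), 'tvec': array([-538.32804734,  180.4662273 ,  772.13097856])}
top 511.91810031493367 [ 417.40985342 -157.9365455  1182.30846975] {'vfov': 42.679931723871015, 'cx': 314.20763690610823, 'cy': 204.44626461755377, 'rvec': array([ 2.18150148, -2.13297935,  0.13203067]), 'tvec': array([-167.79492426,  555.89254862, 1122.43333591])}
{'time_s': 0.1, 'qpos': array([ 1.07599611,  0.46827264, -0.01160097,  1.60350711,  0.006025  ,
        1.0714297 , -0.05626148]), 'joint_velocities': array([ 0.00013138, -0.00281458,  0.00011118, -0.00249974, -0.00081258,
       -0.00179044,  0.00037988]), 'tau': array([ 7.75250792e-04, -5.21644700e+01, -1.24433762e-02, -2.44364834e+01,
       -5.67538175e-02,  1.41254705e-02,  7.26419125e-05]), 'eef_pos': array([ 283.48458707, -584.34428966,  213.75642455]), 'tcp_rot': array([ 9.74594349e-01,  2.23975956e-01, -2.43660019e-04, -7.53025931e-04]), 'ft_force': array([ 0.3185477 , -0.58193255,  0.32684575]), 'wrist_torque': array([-0.02572962,  0.00737051,  0.05049699]), 'grip_force': 0.0, 'opening': 91.96368930526403}
```

View pics/scene0.png

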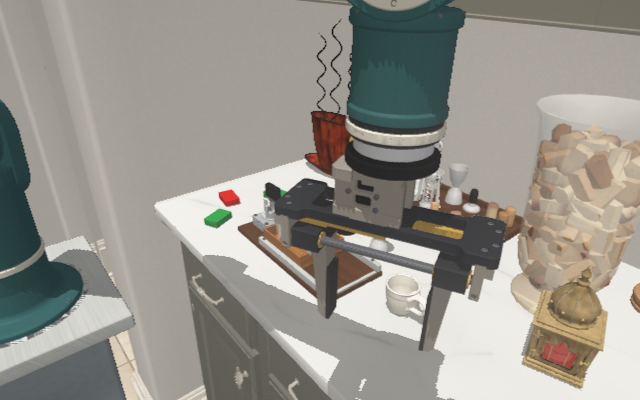

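View pics/top0.png

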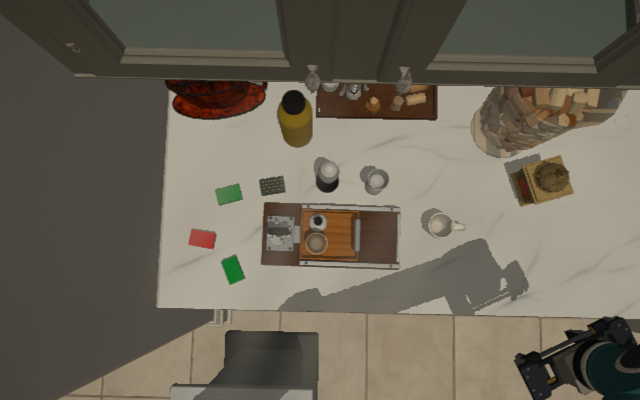

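The top view shows the station at (330,236), with the lock bracket at its left end (280,233). The pull bar is at (357,235), the tray items at (317,222) and (317,242), the cup at (440,225), the jigger at (376,180), the silver_stopper at (328,175) and the matchbox at (272,186). The green and red boxes at (229,194), (203,239) and (233,270) are decoys. Next is a close crop and measurements.

Run:
```python
from h import *
z=np.load('top0.npz');p,d=z['p'],z['d'];C=(z['K'],z['R'],z['t'])
cv2.imwrite('pics/crop1.png',cv2.resize(p[160:290,250:410,::-1],None,fx=5,fy=4.6,interpolation=cv2.INTER_CUBIC)[:598])
P=pts(C,d)
for u,v in [(280,233),(270,233),(357,235),(390,236),(317,222),(317,242),(440,225),(376,180),(328,175),(272,186),(296,100),(200,150),(200,40)]: print(u,v,P[v,u].round())
# board outline by colour/height
H=P[...,2]; reg=np.zeros((400,640),bool); reg[195:275,255:405]=1
m=((H>5)&reg).astype(np.uint8); 
k=reg&(H>6)&(H<200); q=P[k][:,:2].astype(np.float32)
r=cv2.minAreaRect(q); print('board',r)
h=reg&(H>62)&(H<78)&(np.arange(640)[None]>345); print('handle',P[h].mean(0),h.sum(),cv2.minAreaRect(P[h][:,:2].astype(np.float32)))
h=reg&(H>92)&(np.arange(640)[None]<300); print('knob',P[h].mean(0),h.sum(),cv2.minAreaRect(P[h][:,:2].astype(np.float32)))
```

```text
280 233 [489. -85. 106.]
270 233 [488. -64. 106.]
357 235 [ 490. -249.   77.]
390 236 [ 493. -330.   14.]
317 222 [ 517. -162.   70.]
317 242 [ 475. -163.   34.]
440 225 [ 522. -447.    4.]
376 180 [ 615. -292.   52.]
328 175 [ 606. -182.  150.]
272 186 [602. -57.  17.]
296 100 [ 731. -117.  248.]
200 150 [688. 118.  -4.]
200 40 [731.   9. 497.]
board ((493.0850524902344, -191.72930908203125), (327.50225830078125, 171.94442749023438), 88.93550109863281)
handle [ 492.09455753 -249.97360879   73.67485356] 171 ((490.5052185058594, -250.3944549560547), (11.704314231872559, 69.86470031738281), 89.3328628540039)
knob [487.78224985 -85.64811327 175.91171149] 156 ((468.19439697265625, -115.93670654296875), (127.33741760253906, 34.02068328857422), 54.549739837646484)
```

View pics/crop1.png

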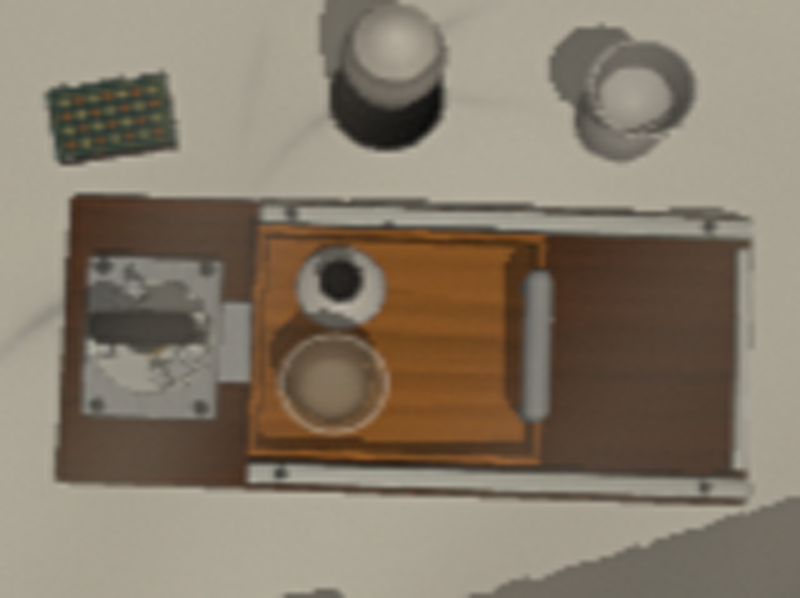

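The knob is the only black bar: crop (147,327), i.e. top pixel (279,231), on the steel bracket. The matchbox at crop (112,117) and the ornament's black foot are no match for it. Next I move above it.

Call:
step_arm:
  steps:
    - [1.5, -1.4, 0, 0]
    - [3.0, -2.7, 0, 0]
    - [3.1, -2.75, 0, 0]
    - [3.1, -2.75, 0, 0]
    - [3.1, -2.75, 0, 0]
    - [3.1, -2.75, 0, 0]
    - [3.1, -2.75, 0, 0]
    - [3.1, -2.75, 0, 0]
    - [3.1, -2.75, 0, 0]
    - [3.1, -2.75, 0, 0]
    - [3.1, -2.75, 0, 0]
    - [3.1, -2.75, 0, 0]
    - [3.1, -2.75, 0, 0]
    - [1.6, -1.3, 0, 0]
    - [0, 0, 0, 0]
    - [0, 0, 0, 0]
  fingers: 1

```text
time_s: 1.7
eef_pos: [489.4, -88.9, 214.2]
tcp_rot: [0.975, 0.224, -0.001, 0.0]
ft_force: [-0.7, -0.8, 0.0]
opening: 91.6
grip_force: 0.0
```

Call:
step_arm:
  steps:
    - [0, 0, 0, -6]
    - [0, 0, 0, -8]
    - [0, 0, 0, -8]
    - [0, 0, 0, -8]
    - [0, 0, 0, -8]
    - [0, 0, 0, -8]
    - [0, 0, 0, -8]
    - [0, 0, 0, -8]
    - [0, 0, 0, -2]
    - [0, 0, 0, 0]
    - [0, 0, 0, 0]

```text
time_s: 2.8
eef_pos: [489.3, -89.9, 214.4]
tcp_rot: [0.709, 0.705, -0.0, -0.0]
ft_force: [-0.7, 0.7, 0.1]
opening: 92.0
grip_force: 0.0
```

Run:
```python
from h import *
from scipy.spatial.transform import Rotation as Ro
s=ctrl.sense(); print(s['time_s'],s['qpos'].round(3),s['eef_pos'].round(1)); print(Ro.from_quat(s['tcp_rot']).as_matrix().round(4), s['ft_force'])
for n in('wrist','top'):
    C=cal(n); p,d=ctrl.camera(n); np.savez(n+'1.npz',p=p,d=d,K=C[0],R=C[1],t=C[2]); cv2.imwrite(f'pics/{n}1.png',p[...,::-1])
```

```text
2.8 [ 0.519  0.253 -0.466  1.944  0.137  0.975 -0.017] [489.3 -89.9 214.4]
[[ 5.4e-03  1.0e+00 -5.0e-04]
 [ 1.0e+00 -5.4e-03 -4.0e-04]
 [-4.0e-04 -5.0e-04 -1.0e+00]] [-0.73070656  0.7403227   0.08134892]
```

View pics/wrist1.png

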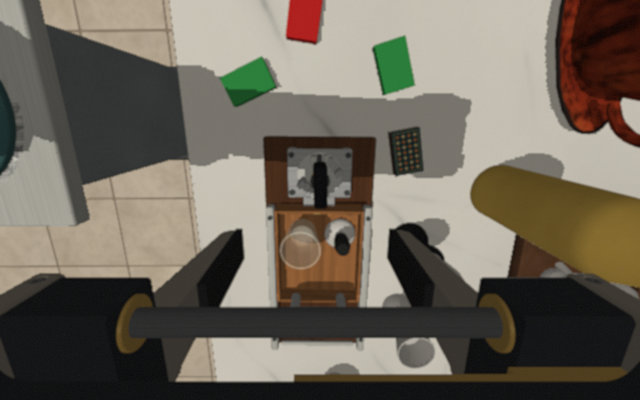

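The wrist view shows the knob at (320,182) with the bracket around it, the handle posts at (297,300) and (340,300), and the matchbox at (405,150).

Run:
```python
from h import *
for n,box in(('wrist',(140,215,290,350)),('top',(215,250,262,300))):
    z=np.load(n+'1.npz');p,d=z['p'],z['d'];C=(z['K'],z['R'],z['t']);P=pts(C,d)
    reg=np.zeros((400,640),bool);reg[box[0]:box[1],box[2]:box[3]]=1
    m=reg&(p.max(2)<60)
    print(n,'dark',m.sum(),'z pct',np.percentile(P[m][:,2],[5,50,95]))
    t=m&(P[...,2]>100)&(P[...,2]<118)
    if t.sum()<20: continue
    vs,us=np.nonzero(t); print('px',us.min(),us.max(),vs.min(),vs.max())
    q=np.array([ray(C,u,v,109)[:2] for u,v in zip(us,vs)],np.float32)
    print('rect@109',cv2.minAreaRect(q),'mean',q.mean(0),'depthz',np.median(P[t][:,2]))
    w=np.cov(q.T);e,V=np.linalg.eigh(w);print('axis deg',np.degrees(np.arctan2(V[1,1],V[0,1])))
# station: bracket plate + board edges in wrist: rails
z=np.load('wrist1.npz');p,d=z['p'],z['d'];C=(z['K'],z['R'],z['t'])
def rect(m,zz,name):
    cs=max(cv2.findContours(m.astype(np.uint8),cv2.RETR_EXTERNAL,2)[0],key=cv2.contourArea)
    q=np.array([ray(C,u,v,zz)[:2] for u,v in cs[:,0]],np.float32);print(name,cv2.minAreaRect(q))
hsv=cv2.cvtColor(p,cv2.COLOR_RGB2HSV);reg=np.zeros((400,640),bool);reg[130:210,255:385]=1
rect(reg&(hsv[...,1]>80)&(hsv[...,0]<20),12,'board part')
z=np.load('top1.npz');print()
```

```text
wrist dark 1330 z pct [ 10.36899932  48.48390366 108.85930084]
px 313 327 164 208
rect@109 ((494.2517395019531, -78.34038543701172), (13.514178276062012, 43.956058502197266), 0.3552517592906952) mean [494.35214  -77.385284] depthz 107.96979368014593
axis deg 91.14819070120281
top dark 91 z pct [552.22067825 566.45967202 594.63578486]
board part ((494.2966613769531, -85.02505493164062), (94.86368560791016, 140.32632446289062), 89.71820831298828)
```

Run:
```python
from h import *
z=np.load('wrist1.npz');p,d=z['p'],z['d'];C=(z['K'],z['R'],z['t']);P=pts(C,d)
print('cam',-C[1].T@C[2],'fwd',C[1][2])
for v in range(132,222,4): print(v,P[v,320].round(),p[v,320],P[v,275].round(), p[v,275])
z=np.load('top0.npz');p,d=z['p'],z['d'];C=(z['K'],z['R'],z['t']);P=pts(C,d)
for v in (226,229,231,233): print(v,[(u,int(p[v,u].max())) for u in range(260,300,2)])
print(ray(C,279.3,231,109),[ray(C,u,231,109)[1].round(1) for u in(268,291)],[ray(C,u,240,12).round(1) for u in (262,263,399)])
```

```text
cam [489.94945314 -13.21462641 383.7962104 ] fwd [-0.0015204  -0.27473945 -0.96151751]
132 [496. -32.  -2.] [115 112 105] [438. -32.   1.] [120 116 108]
136 [496. -36.  10.] [85 79 73] [439. -36.  11.] [71 64 58]
140 [496. -41.  11.] [39 23 13] [439. -41.  12.] [45 29 20]
144 [496. -46.  11.] [39 22 12] [439. -46.  11.] [44 26 16]
148 [496. -51.  12.] [56 50 45] [439. -51.  11.] [44 27 16]
152 [495. -53.  39.] [100 100  94] [438. -56.  11.] [44 26 17]
156 [495. -57.  47.] [42 44 42] [438. -61.  12.] [44 28 18]
160 [495. -61.  47.] [40 40 38] [438. -66.  10.] [52 31 20]
164 [494. -57. 102.] [10 10 11] [438. -71.  12.] [75 47 29]
168 [494. -61. 107.] [13 10 14] [438. -77.  12.] [74 46 26]
172 [494. -64. 108.] [17 15 18] [437. -82.  11.] [73 46 28]
176 [494. -68. 107.] [17 15 17] [437. -87.  11.] [72 44 25]
180 [494. -72. 107.] [14 16 16] [437. -92.  12.] [74 47 30]
184 [494. -76. 109.] [11 13 13] [437. -98.  11.] [75 47 30]
188 [494. -80. 107.] [16 15 16] [ 436. -103.   11.] [74 45 28]
192 [494. -84. 109.] [14 15 14] [ 436. -109.   11.] [73 45 26]
196 [494. -88. 108.] [12 12 14] [ 436.
[... 832 characters left out ...]
4), (290, 135), (292, 118), (294, 126), (296, 136), (298, 136)]
231 [(260, 163), (262, 121), (264, 71), (266, 75), (268, 54), (270, 60), (272, 62), (274, 66), (276, 68), (278, 70), (280, 72), (282, 73), (284, 72), (286, 73), (288, 75), (290, 97), (292, 124), (294, 125), (296, 137), (298, 136)]
233 [(260, 166), (262, 121), (264, 71), (266, 80), (268, 83), (270, 57), (272, 60), (274, 65), (276, 66), (278, 68), (280, 71), (282, 70), (284, 71), (286, 70), (288, 68), (290, 82), (292, 134), (294, 126), (296, 137), (298, 136)]
[492.48014464 -83.43061924 109.        ] [np.float64(-59.7), np.float64(-108.0)] [array([477.8, -37.8,  12. ]), array([477.9, -40.1,  12. ]), array([ 484.8, -350.7,   12. ])]
```

Call:
step_arm:
  steps:
    - [0.5, 0.25, 0, 0]
    - [0.59, 0.27, 0.5, 0]
    - [0, 0, 1.5, 0]
    - [0, 0, 2, 0]
    - [0, 0, 2, 0]
    - [0, 0, 2, 0]
    - [0, 0, 2, 0]
    - [0, 0, 1.5, 0]
    - [0, 0, 1.2, 0]
    - [0, 0, 0.6, 0]
    - [0, 0, 0, 0]
    - [0, 0, 0, 0]
    - [0, 0, 0, 0]
  fingers: 0.5

```text
time_s: 4.2
eef_pos: [495.6, -77.7, 82.3]
tcp_rot: [0.708, 0.706, 0.0, 0.001]
ft_force: [-0.3, -0.1, -0.1]
opening: 45.9
grip_force: 0.0
```

Run:
```python
from h import *
s=ctrl.sense(); print(s['eef_pos'].round(1),s['tcp_rot'].round(4),s['ft_force'].round(2),s['wrist_torque'].round(3))
C=cal('wrist');p,d=ctrl.camera('wrist');P=pts(C,d);cv2.imwrite('pics/wrist2.png',p[...,::-1])
H=P[...,2]
m=(p.max(2)<60)&(H>100)&(H<118)&(abs(P[...,0]-494)<25)&(abs(P[...,1]+79)<40)
n,l,st,c=cv2.connectedComponentsWithStats(m.astype(np.uint8));i=1+st[1:,4].argmax();print(st[i],c[i])
vs,us=np.nonzero(l==i);q=np.array([ray(C,u,v,109)[:2] for u,v in zip(us,vs)],np.float32);print(cv2.minAreaRect(q))
s=ctrl.sense();R=np.array(s['eef_pos'])
# project TCP / grasp point into the image
for zz in (0,19): 
    x=C[1]@(s['eef_pos']+[0,0,zz])+C[2]; x=C[0]@x; print('tcp px',x[:2]/x[2])
```

```text
[495.6 -77.7  82.3] [7.078e-01 7.064e-01 4.000e-04 6.000e-04] [-0.32 -0.08 -0.08] [-0.006 -0.107 -0.009]
[ 300  223   26   75 1809] [312.52736318 259.48756219]
((494.3684387207031, -76.6822280883789), (13.489006996154785, 44.62229537963867), 0.43593624234199524)
tcp px [314.80985907 242.84080515]
tcp px [314.81758246 256.73369366]
```

View pics/wrist2.png

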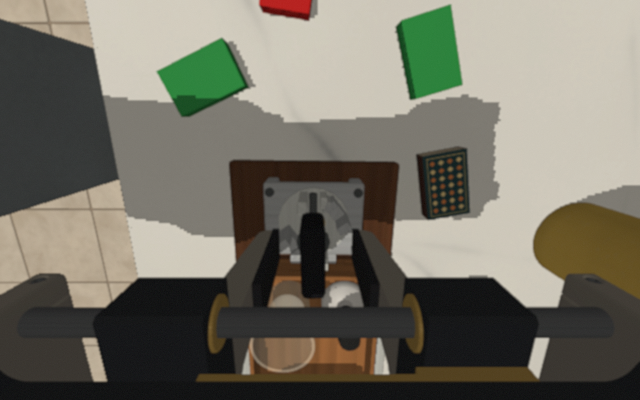

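The knob is centred between the fingers at (313,259), with the pads at about (278) and (352). The TCP projects to (315,257), so the offset is about 1 mm.

Call:
step_arm:
  steps:
    - [0, -0.1, 0, 0]
    - [0, 0, 0, 0]
    - [0, 0, 0, 0]
    - [0, 0, 0, 0]
    - [0, 0, 0, 0]
  fingers: 0.19

```text
time_s: 4.75
eef_pos: [494.0, -77.7, 81.6]
tcp_rot: [0.708, 0.706, -0.0, 0.0]
ft_force: [-1.2, -0.7, -0.9]
opening: 17.5
grip_force: 0.0
```

Call:
step_arm:
  steps:
    - [0, 0, 0, 0]
    - [0, 0, 0, 0]
    - [0, 0, 0, 0]
    - [0, 0, 0, 0]
  fingers: 0.165

```text
time_s: 5.15
eef_pos: [494.0, -77.7, 81.6]
tcp_rot: [0.708, 0.706, -0.0, -0.0]
ft_force: [-0.4, 0.7, 0.5]
opening: 14.9
grip_force: 0.0
```

Call:
step_arm:
  steps:
    - [0, 0, 0, 0]
    - [0, 0, 0, 0]
    - [0, 0, 0, 0]
    - [0, 0, 0, 0]
    - [0, 0, 0, 0]
  fingers: 0

```text
time_s: 5.65
eef_pos: [494.1, -77.7, 81.6]
tcp_rot: [0.708, 0.706, 0.0, 0.0]
ft_force: [0.8, 0.5, -0.6]
opening: 13.9
grip_force: 30.0
```

Call:
step_arm:
  steps:
    - [0, 0, -0.2, 0]
    - [0, 0, -0.2, 0]
    - [0, 0, -0.2, 0]
    - [0, 0, -0.2, 0]
    - [0, 0, -0.2, 0]
    - [0, 0, 0, 0]
    - [0, 0, 0, 0]

```text
time_s: 6.35
eef_pos: [493.9, -77.7, 91.5]
tcp_rot: [0.708, 0.706, -0.0, -0.0]
ft_force: [2.4, -1.2, -9.6]
opening: 13.6
grip_force: 30.0
```

Call:
step_arm:
  steps:
    - [0, 0, -0.2, 0]
    - [0, 0, -0.2, 0]
    - [0, 0, -0.2, 0]
    - [0, 0, -0.2, 0]
    - [0, 0, -0.1, 0]
    - [0, 0, 0, 0]
    - [0, 0, 0, 0]
    - [0, 0, 0, 0]

```text
time_s: 7.15
eef_pos: [493.9, -77.7, 100.5]
tcp_rot: [0.708, 0.706, -0.0, -0.0]
ft_force: [2.2, -0.8, -12.0]
opening: 13.9
grip_force: 30.0
```

Run:
```python
from h import *
s=ctrl.sense(); print(s['eef_pos'].round(2),s['tcp_rot'].round(4),s['ft_force'].round(2),s['wrist_torque'].round(3),s['qpos'].round(3))
C=cal('wrist');p,d=ctrl.camera('wrist');P=pts(C,d)
m=(p.max(2)<60)&(abs(P[...,0]-494)<12)&(abs(P[...,1]+79)<30)&(P[...,2]>90)
print(np.percentile(P[m][:,2],[50,75,90,95]))
```

```text
[493.87 -77.68 100.46] [ 7.078e-01  7.064e-01 -1.000e-04 -1.000e-04] [  2.21  -0.8  -12.01] [-0.055 -0.802  0.011] [ 0.442  0.421 -0.425  2.034  0.253  0.737 -0.141]
[202.8023534  211.99780828 223.37549148 224.28964841]
```

The lift is about 18.9 mm and the 12 N spring force agrees with that. Next comes a gentle clockwise twist, to 42° to begin with.

Call:
step_arm:
  steps:
    - [0, 0, 0, 2]
    - [0, 0, 0, 2]
    - [0, 0, 0, 2]
    - [0, 0, 0, 2]
    - [0, 0, 0, 2]
    - [0, 0, 0, 2]
    - [0, 0, 0, 2]
    - [0, 0, 0, 2]
    - [0, 0, 0, 2]
    - [0, 0, 0, 2]
    - [0, 0, 0, 0]
    - [0, 0, 0, 0]

```text
time_s: 8.4
eef_pos: [494.2, -77.7, 100.6]
tcp_rot: [0.819, 0.573, 0.0, 0.0]
ft_force: [2.9, -0.4, -11.9]
opening: 13.6
grip_force: 30.0
```

```bash
cat > st.py <<'E'
from h import *
from scipy.spatial.transform import Rotation as Ro
s=ctrl.sense();M=Ro.from_quat(s['tcp_rot']).as_matrix()
print(s['time_s'],s['eef_pos'].round(2),'yaw',np.degrees(np.arctan2(M[1,0],M[0,0])).round(2),'tilt',M[2].round(4),s['ft_force'].round(2),s['wrist_torque'].round(3),s['opening'],s['grip_force'],s['qpos'][6],s['tau'][6])
E
python3 st.py
```

```text
8.4 [494.23 -77.74 100.58] yaw 69.93 tilt [ 0.e+00  4.e-04 -1.e+00] [  2.91  -0.45 -11.9 ] [-0.205 -0.947  0.013] 13.621780925828437 29.988362789154053 -0.4447574280386128 -0.011239212763030082
```

Call:
step_arm:
  steps:
    - [0, 0, 0, 2]
    - [0, 0, 0, 2]
    - [0, 0, 0, 2]
    - [0, 0, 0, 2]
    - [0, 0, 0, 2]
    - [0, 0, 0, 2]
    - [0, 0, 0, 2]
    - [0, 0, 0, 2]
    - [0, 0, 0, 2]
    - [0, 0, 0, 2]
    - [0, 0, 0, 2]
    - [0, 0, 0, 0]
    - [0, 0, 0, 0]

```text
time_s: 9.7
eef_pos: [494.5, -77.9, 100.7]
tcp_rot: [0.914, 0.406, 0.0, 0.0]
ft_force: [4.0, -1.0, -11.3]
opening: 13.9
grip_force: 30.0
```

```bash
python3 st.py
```

```text
9.7 [494.51 -77.9  100.7 ] yaw 47.95 tilt [ 4.e-04  9.e-04 -1.e+00] [  4.02  -1.02 -11.3 ] [-0.469 -1.137 -0.   ] 13.924963019598954 29.988293051719666 -0.7808131614639925 -0.00943857739912346
```

Call:
step_arm:
  steps:
    - [0, 0, 0, 1]
    - [0, 0, 0, 1]
    - [0, 0, 0, 1]
    - [0, 0, 0, 1]
    - [0, 0, 0, 1]
    - [0, 0, 0, 0]

```text
time_s: 10.3
eef_pos: [494.5, -77.9, 100.7]
tcp_rot: [0.931, 0.365, 0.0, 0.0]
ft_force: [5.2, -2.1, -12.2]
opening: 13.6
grip_force: 30.0
```

```bash
python3 st.py
```

```text
10.3 [494.48 -77.94 100.72] yaw 42.83 tilt [ 5.e-04  9.e-04 -1.e+00] [  5.18  -2.1  -12.16] [-0.57  -1.3    0.024] 13.648065437084343 29.988451302051544 -0.8592159079602357 -0.08391550742089748
```

Call:
step_arm:
  steps:
    - [0.01, 0.03, 0, 0]
    - [0, 0, 0, 1]
    - [0, 0, 0, 1]
    - [0, 0, 0, 1]
    - [0, 0, 0, 0]
    - [0, 0, 0, 0]

```text
time_s: 10.9
eef_pos: [494.6, -78.0, 100.7]
tcp_rot: [0.94, 0.341, 0.0, 0.0]
ft_force: [4.8, -2.5, -12.4]
opening: 13.5
grip_force: 30.0
```

```bash
python3 st.py
```

```text
10.9 [494.59 -77.98 100.66] yaw 39.82 tilt [ 3.e-04  6.e-04 -1.e+00] [  4.85  -2.5  -12.43] [-6.100e-01 -1.265e+00  1.000e-03] 13.512028464313353 29.98850852251053 -0.9051072728818985 -0.00016263699762930628
```

Call:
step_arm:
  steps:
    - [0, 0, 0, 1]
    - [0, 0, 0, 1]
    - [0, 0, 0, 1]
    - [0, 0, 0, 1]
    - [0, 0, 0, 0]
    - [0, 0, 0, 0]

```text
time_s: 11.5
eef_pos: [494.6, -78.0, 100.6]
tcp_rot: [0.952, 0.308, 0.0, 0.0]
ft_force: [4.7, -2.2, -12.2]
opening: 13.7
grip_force: 30.0
```

```bash
python3 st.py
```

```text
11.5 [494.58 -78.05 100.65] yaw 35.82 tilt [ 3.e-04  6.e-04 -1.e+00] [  4.66  -2.19 -12.24] [-0.668 -1.305 -0.003] 13.744332211992168 29.98839408159256 -0.9664680339927232 -0.00014036720585863804
```

Call:
step_arm:
  steps:
    - [0, 0, 0, 1]
    - [0, 0, 0, 1]
    - [0, 0, 0, 1]
    - [0, 0, 0, 1]
    - [0, 0, 0, 0]
    - [0, 0, 0, 0]

```text
time_s: 12.1
eef_pos: [494.7, -78.3, 100.7]
tcp_rot: [0.962, 0.274, 0.0, 0.0]
ft_force: [4.3, -2.9, -12.5]
opening: 13.6
grip_force: 30.0
```

```bash
python3 st.py
```

```text
12.1 [494.71 -78.28 100.7 ] yaw 31.84 tilt [ 4.e-04  1.e-03 -1.e+00] [  4.33  -2.93 -12.53] [-0.802 -1.322  0.133] 13.635471331051136 29.98063087463379 -1.0275693171360418 -0.1346940267831087
```

The twist torque rises to 0.13 N·m at about 58°, which could be the stop. I'll confirm with small turns.

Call:
step_arm:
  steps:
    - [0, 0, 0, 0.5]
    - [0, 0, 0, 0]
    - [0, 0, 0, 0]

```text
time_s: 12.4
eef_pos: [494.7, -78.3, 100.7]
tcp_rot: [0.963, 0.27, 0.0, 0.0]
ft_force: [5.1, -3.8, -12.1]
opening: 13.6
grip_force: 30.0
```

```bash
python3 st.py
```

```text
12.4 [494.7  -78.27 100.69] yaw 31.37 tilt [ 4.0e-04  1.1e-03 -1.0e+00] [  5.05  -3.77 -12.09] [-0.815 -1.396  0.259] 13.583576615001125 29.98241901397705 -1.0349702206007747 -0.24229316040873528
```

That is the stop: 0.25 N·m, rising steeply. I ease off slightly and lower.

Call:
step_arm:
  steps:
    - [0, 0, 0, -0.7]
    - [0, 0, 0.1, 0]
    - [0, 0, 0.1, 0]
    - [0, 0, 0.1, 0]
    - [0, 0, 0.1, 0]
    - [0, 0, 0.1, 0]
    - [0, 0, 0, 0]
    - [0, 0, 0, 0]

```text
time_s: 13.2
eef_pos: [494.8, -78.2, 95.8]
tcp_rot: [0.961, 0.276, 0.0, 0.0]
ft_force: [5.8, -2.8, -10.1]
opening: 14.1
grip_force: 30.0
```

```bash
python3 st.py
```

```text
13.2 [494.8  -78.18  95.83] yaw 32.04 tilt [ 6.e-04  1.e-03 -1.e+00] [  5.78  -2.82 -10.13] [-0.755 -1.233  0.07 ] 14.053431476103942 29.98248517513275 -1.026828191820321 -0.10197565890848637
```

Call:
step_arm:
  steps:
    - [0, 0, 0.1, 0]
    - [0, 0, 0.1, 0]
    - [0, 0, 0.05, 0]
    - [0, 0, 0, 0]
    - [0, 0, 0, 0]

```text
time_s: 13.7
eef_pos: [494.8, -78.2, 93.5]
tcp_rot: [0.961, 0.276, 0.0, 0.0]
ft_force: [4.7, -3.7, -8.3]
opening: 14.0
grip_force: 30.0
```

```bash
python3 st.py
```

```text
13.7 [494.84 -78.16  93.51] yaw 32.05 tilt [ 7.e-04  1.e-03 -1.e+00] [ 4.74 -3.71 -8.27] [-0.798 -1.108  0.143] 13.969765698449644 29.983962178230286 -1.027906085745208 -0.09770808275789022
```

Call:
step_arm:
  steps:
    - [0, 0, 0.05, 0]
    - [0, 0, 0, 0]
    - [0, 0, 0, 0]

```text
time_s: 14.0
eef_pos: [494.9, -78.1, 93.3]
tcp_rot: [0.961, 0.276, 0.001, 0.0]
ft_force: [2.9, -3.6, 0.2]
opening: 13.6
grip_force: 30.0
```

```bash
python3 st.py
```

```text
14.0 [494.92 -78.15  93.31] yaw 32.07 tilt [ 8.0e-04  1.2e-03 -1.0e+00] [ 2.94 -3.64  0.18] [-0.877 -0.748  0.081] 13.614894590969495 29.98793363571167 -1.0278744609123256 -0.09141228860244155
```

The spring load is now carried by the notch (fz ≈ 0), so I release and rise.

Call:
step_arm:
  steps:
    - [0, 0, 0, 0]
    - [0, 0, 0, 0]
    - [0, 0, 0, 0]
    - [0, 0, 0, 0]
    - [0, 0, 0, 0]
    - [0, 0, 0, 0]
    - [0, 0, 0, 0]
  fingers: 0.5

```text
time_s: 14.7
eef_pos: [494.3, -77.8, 92.5]
tcp_rot: [0.961, 0.276, -0.0, -0.0]
ft_force: [-1.3, 0.4, -0.5]
opening: 46.1
grip_force: 0.0
```

Call:
step_arm:
  steps:
    - [0, 0, -1, 0]
    - [0, 0, -2, 0]
    - [0, 0, -2, 0]
    - [0, 0, -2, 0]
    - [0, 0, -2, 0]
    - [0, 0, -1.5, 0]
    - [0, 0, -1, 0]
    - [0, 0, 0, 0]
    - [0, 0, 0, 0]

```text
time_s: 15.6
eef_pos: [494.0, -77.8, 207.4]
tcp_rot: [0.961, 0.276, -0.0, 0.0]
ft_force: [-0.1, -0.6, -0.2]
opening: 46.2
grip_force: 0.0
```

```bash
python3 st.py
python3 - <<'E'
from h import *
for n in ('wrist','top'):
    C=cal(n);p,d=ctrl.camera(n);np.savez(n+'3.npz',p=p,d=d,K=C[0],R=C[1],t=C[2]);cv2.imwrite(f'pics/{n}3.png',p[...,::-1])
    if n=='wrist':
        P=pts(C,d);m=(p.max(2)<60)&(np.hypot(P[...,0]-494.5,P[...,1]+78)<22)&(P[...,2]>112)&(P[...,2]<135)
        print(m.sum(),np.percentile(P[m][:,2],[10,50,90]))
E
```

```text
15.6 [494.02 -77.85 207.4 ] yaw 32.08 tilt [-3.e-04 -1.e-04 -1.e+00] [-0.1  -0.63 -0.22] [-0.008  0.037 -0.005] 46.2064341402231 0.0 -0.979362094930081 0.0022010648535797372
638 [118.32331883 119.6332294  120.54599579]
```

View pics/wrist3.png

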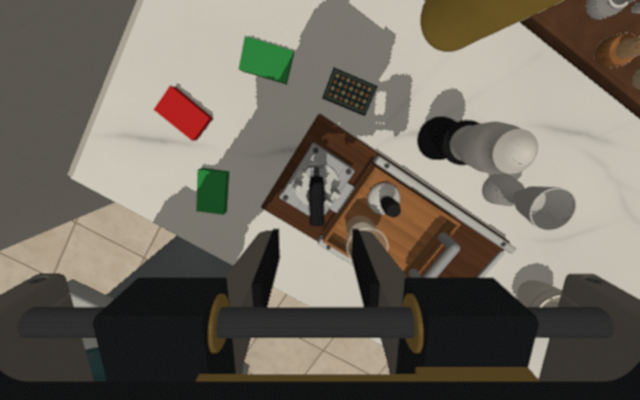

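The knob's top is now at about 120 mm (109 at start), so the plunger is lifted about 12 mm and turned. The handle is at (432,257) and the tray is still in.

Run:
```python
from h import *
for n in('wrist3','top0'):
    z=np.load(n+'.npz');p,d=z['p'],z['d'];C=(z['K'],z['R'],z['t']);P=pts(C,d)
    m=(abs(P[...,0]-491)<45)&(abs(P[...,1]+250)<25)&(P[...,2]>62)&(P[...,2]<84)
    k,l,st,c=cv2.connectedComponentsWithStats(m.astype(np.uint8));i=1+st[1:,4].argmax();print(n,st[i],c[i],np.median(P[l==i][:,2]))
    vs,us=np.nonzero(l==i);q=np.array([ray(C,u,v,74)[:2] for u,v in zip(us,vs)],np.float32);print(cv2.minAreaRect(q),q.mean(0))
```

```text
wrist3 [423 240  37  37 507] [443.25641026 259.08678501] 73.49451213264663
((502.6504821777344, -246.7330780029297), (54.14914321899414, 17.841867446899414), 4.189112663269043) [ 504.6356 -246.2037]
top0 [354 219   7  33 177] [357.20903955 234.29943503] 73.85203924865084
((490.2169494628906, -249.9214630126953), (11.827520370483398, 69.57392883300781), 88.68939208984375) [ 491.61728 -249.92465]
```

Call:
step_arm:
  steps:
    - [-0.95, 1.4, 0, 0]
    - [-1.7, 2.7, 0, 0]
    - [-1.9, 3.0, 0, 0]
    - [-1.9, 3.0, 0, 0]
    - [-1.8, 2.8, 0, 0]
    - [-1.0, 1.5, 0, 0]
    - [0, 0, 0, 4]
    - [0, 0, 0, 7]
    - [0, 0, 0, 7]
    - [0, 0, 0, 7]
    - [0, 0, 0, 7]
    - [0, 0, 0, 0]
    - [0, 0, 0, 0]

```text
time_s: 17.0
eef_pos: [492.2, -248.7, 206.9]
tcp_rot: [1.0, 0.002, -0.001, -0.0]
ft_force: [-0.2, -0.7, 0.8]
opening: 45.7
grip_force: 0.0
```

```bash
python3 st.py
python3 - <<'E'
from h import *
C=cal('wrist');p,d=ctrl.camera('wrist');cv2.imwrite('pics/wrist4.png',p[...,::-1]);P=pts(C,d)
m=(abs(P[...,0]-491)<45)&(abs(P[...,1]+250)<25)&(P[...,2]>62)&(P[...,2]<84)
k,l,st,c=cv2.connectedComponentsWithStats(m.astype(np.uint8));i=1+st[1:,4].argmax();print(st[i],c[i],np.median(P[l==i][:,2]))
vs,us=np.nonzero(l==i);q=np.array([ray(C,u,v,74)[:2] for u,v in zip(us,vs)],np.float32);print(cv2.minAreaRect(q),q.mean(0))
E
```

```text
17.0 [ 492.15 -248.74  206.92] yaw 0.26 tilt [-1.2e-03 -4.0e-04 -1.0e+00] [-0.19 -0.66  0.75] [ 0.042  0.025 -0.054] 45.74975580171706 0.0 -1.1650827848439707 -0.06573152728378773
[310 157  12  66 681] [315.84434655 189.08810573] 74.16079760734013
((493.70068359375, -250.13214111328125), (11.725709915161133, 71.87682342529297), 88.9818115234375) [ 494.93658 -250.05507]
```

View pics/wrist4.png

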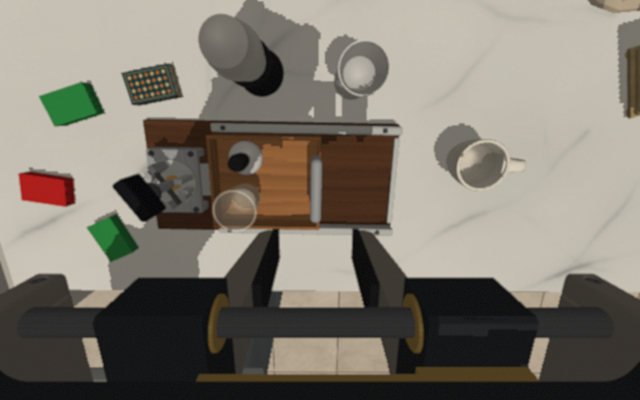

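The view agrees: handle at (316,189), tray items at (243,157) and (235,210), knob turned, cup far enough away at (485,165). I descend on the bar.

Call:
step_arm:
  steps:
    - [0, 0.13, 1, 0]
    - [0, 0, 2, 0]
    - [0, 0, 2, 0]
    - [0, 0, 2, 0]
    - [0, 0, 2, 0]
    - [0, 0, 2, 0]
    - [0, 0, 2, 0]
    - [0, 0, 1.4, 0]
    - [0, 0, 0.7, 0]
    - [0, 0, 0, 0]
    - [0, 0, 0, 0]

```text
time_s: 18.15
eef_pos: [492.8, -250.5, 57.0]
tcp_rot: [1.0, 0.001, 0.0, 0.0]
ft_force: [-0.3, -0.1, 0.7]
opening: 46.1
grip_force: 0.0
```

Call:
step_arm:
  steps:
    - [0, 0, 0, 0]
    - [0, 0, 0, 0]
    - [0, 0, 0, 0]
    - [0, 0, 0, 0]
    - [0, 0, 0, 0]
    - [0, 0, 0, 0]
  fingers: 0.16

```text
time_s: 18.75
eef_pos: [492.5, -250.3, 56.6]
tcp_rot: [1.0, 0.001, 0.0, 0.0]
ft_force: [0.2, 0.3, 0.0]
opening: 14.5
grip_force: 0.0
```

Call:
step_arm:
  steps:
    - [0, 0, 0, 0]
    - [0, 0, 0, 0]
    - [0, 0, 0, 0]
    - [0, 0, 0, 0]
  fingers: 0

```text
time_s: 19.15
eef_pos: [492.5, -250.0, 56.6]
tcp_rot: [1.0, 0.001, -0.0, -0.0]
ft_force: [-0.5, 1.4, 0.8]
opening: 11.1
grip_force: 30.0
```

Call:
step_arm:
  steps:
    - [0, 0.05, 0, 0]
    - [0, 0.1, 0, 0]
    - [0, 0.15, 0, 0]
    - [0, 0.2, 0, 0]
    - [-0.01, 0.2, 0, 0]
    - [0, 0.2, 0, 0]
    - [0, 0.2, 0, 0]
    - [-0.01, 0.2, 0, 0]
    - [0, 0.2, 0, 0]
    - [0, 0.2, 0, 0]
    - [-0.01, 0.2, 0, 0]
    - [0, 0.2, 0, 0]
    - [0, 0.2, 0, 0]
    - [-0.01, 0.2, 0, 0]
    - [0, 0.2, 0, 0]
    - [0, 0.2, 0, 0]
    - [-0.01, 0.2, 0, 0]
    - [0, 0.2, 0, 0]
    - [0, 0.2, 0, 0]
    - [0, 0.2, 0, 0]

```text
time_s: 21.15
eef_pos: [491.9, -287.5, 56.6]
tcp_rot: [1.0, 0.001, -0.0, 0.0]
ft_force: [-0.1, 2.2, 2.2]
opening: 11.1
grip_force: 30.0
```

```bash
python3 st.py
```

```text
21.15 [ 491.93 -287.5    56.58] yaw 0.08 tilt [-1.e-04  1.e-04 -1.e+00] [-0.06  2.24  2.16] [ 0.415  0.1   -0.093] 11.104547790363489 29.996095597743988 -1.1088300433898437 0.06917065009474754
```

The tray slides freely at 2 N. I continue to y ≈ -338.

Call:
step_arm:
  steps:
    - [-0.01, 0.25, 0, 0]
    - [0, 0.25, 0, 0]
    - [0, 0.25, 0, 0]
    - [-0.01, 0.25, 0, 0]
    - [0, 0.25, 0, 0]
    - [0, 0.25, 0, 0]
    - [-0.01, 0.25, 0, 0]
    - [0, 0.25, 0, 0]
    - [0, 0.25, 0, 0]
    - [-0.01, 0.25, 0, 0]
    - [0, 0.25, 0, 0]
    - [0, 0.25, 0, 0]
    - [-0.01, 0.25, 0, 0]
    - [0, 0.25, 0, 0]
    - [0, 0.25, 0, 0]
    - [-0.01, 0.25, 0, 0]
    - [0, 0.25, 0, 0]
    - [0, 0.25, 0, 0]
    - [0, 0.15, 0, 0]
    - [0, 0.1, 0, 0]

```text
time_s: 23.15
eef_pos: [491.3, -335.1, 56.6]
tcp_rot: [1.0, 0.001, -0.0, 0.0]
ft_force: [-0.4, 0.9, 3.9]
opening: 10.8
grip_force: 30.0
```

Call:
step_arm:
  steps:
    - [0, 0.1, 0, 0]
    - [0, 0.1, 0, 0]
    - [0, 0.1, 0, 0]
    - [0, 0.05, 0, 0]
    - [0, 0, 0, 0]
    - [0, 0, 0, 0]

```text
time_s: 23.75
eef_pos: [491.3, -338.5, 56.6]
tcp_rot: [1.0, 0.001, -0.0, 0.0]
ft_force: [-1.6, 0.8, 4.2]
opening: 10.8
grip_force: 30.0
```

```bash
python3 st.py
```

```text
23.75 [ 491.3  -338.49   56.57] yaw 0.08 tilt [-2.e-04  3.e-04 -1.e+00] [-1.58  0.84  4.22] [ 0.254  0.384 -0.088] 10.848650940659011 29.995775520801544 -1.0291366467124408 0.09445672854781151
```

Call:
step_arm:
  steps:
    - [0, 0.05, 0, 0]
    - [0, 0.05, 0, 0]
    - [0, 0.05, 0, 0]
    - [0, 0.05, 0, 0]
    - [0, 0, 0, 0]
    - [0, 0, 0, 0]

```text
time_s: 24.35
eef_pos: [491.3, -339.1, 56.6]
tcp_rot: [1.0, 0.001, -0.0, -0.001]
ft_force: [-2.3, 3.0, 6.2]
opening: 10.6
grip_force: 30.0
```

```bash
python3 st.py
```

```text
24.35 [ 491.32 -339.11   56.55] yaw 0.11 tilt [-8.0e-04 -1.6e-03 -1.0e+00] [-2.28  2.96  6.21] [ 1.027  0.504 -0.106] 10.646920126305123 29.99824047088623 -1.0261866717466988 0.10386527515947819
```

The end stop is reached: 2 mm commanded gave only 0.6 mm of movement, at 89 mm out. I release and lift clear.

Call:
step_arm:
  steps:
    - [0, -0.1, 0, 0]
    - [0, 0, 0, 0]

```text
time_s: 24.55
eef_pos: [491.3, -339.0, 56.5]
tcp_rot: [1.0, 0.001, -0.0, -0.0]
ft_force: [-3.0, 2.1, 4.7]
opening: 10.9
grip_force: 30.0
```

Call:
step_arm:
  steps:
    - [0, 0, 0, 0]
    - [0, 0, 0, 0]
    - [0, 0, 0, 0]
    - [0, 0, 0, 0]
    - [0, 0, 0, 0]
    - [0, 0, 0, 0]
  fingers: 0.4

```text
time_s: 25.15
eef_pos: [491.5, -339.3, 56.5]
tcp_rot: [1.0, 0.001, 0.0, 0.0]
ft_force: [0.1, -0.5, -0.4]
opening: 36.8
grip_force: 0.0
```

Call:
step_arm:
  steps:
    - [0, 0, -0.5, 0]
    - [0, 0, -1, 0]
    - [0, 0, -2, 0]
    - [0, 0, -2, 0]
    - [0, 0, -2, 0]
    - [0, 0, -2, 0]
    - [0, 0, -2, 0]
    - [0, 0, -2, 0]
    - [0, 0, -1, 0]
    - [0, 0, 0, 0]
    - [0, 0, 0, 0]
    - [0, 0, 0, 0]

```text
time_s: 26.35
eef_pos: [490.8, -338.9, 200.5]
tcp_rot: [1.0, 0.001, -0.001, -0.001]
ft_force: [0.3, 0.4, -0.5]
opening: 36.9
grip_force: 0.0
```

```bash
python3 st.py
python3 - <<'E'
from h import *
C=cal('wrist');p,d=ctrl.camera('wrist');cv2.imwrite('pics/wrist5.png',p[...,::-1]);P=pts(C,d)
m=(abs(P[...,0]-491)<45)&(abs(P[...,1]+338)<25)&(P[...,2]>62)&(P[...,2]<84)
vs,us=np.nonzero(m);q=np.array([ray(C,u,v,74)[:2] for u,v in zip(us,vs)],np.float32);print(cv2.minAreaRect(q))
m=(p.max(2)<60)&(np.hypot(P[...,0]-494.5,P[...,1]+78)<22)&(P[...,2]>112)&(P[...,2]<135)
print(m.sum(),np.percentile(P[m][:,2],[10,50,90]) if m.any() else 0)
E
```

```text
26.35 [ 490.82 -338.89  200.46] yaw 0.08 tilt [-0.0017 -0.001  -1.    ] [ 0.32  0.37 -0.45] [ 0.057  0.008 -0.034] 36.93782681303995 0.0 -1.0242317049334362 -6.627448328799801e-05
((492.82177734375, -339.8970031738281), (11.735048294067383, 70.49198913574219), 89.82561492919922)
887 [113.94225388 119.06570718 120.21843372]
```

View pics/wrist5.png

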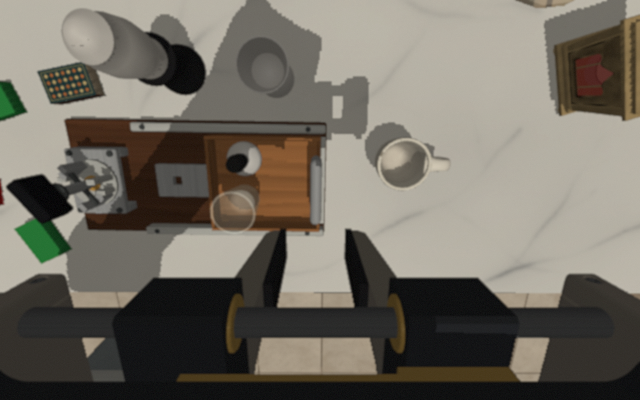

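The handle moved from y = -250 to -339.9, so the tray is fully out. The glass at (233,210) and stopper at (240,158) stand upright, the other items are in place, and the knob's top is still at about 120 mm. I hand the job in.

```bash
python3 -c "
from cell import ctrl
print(ctrl.finish_job())"
```

```text
the job is handed in; nothing more can be done
None
```

The job is handed in: the plunger rests about 12 mm up in its notch, the tray is drawn about 90 mm out to its end stop, and everything stood upright in the last picture; no verdict was returned.

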